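# Wedge the short leg of the lamp stool

### The arm

A 7-joint arm with a two-finger parallel gripper is mounted at the origin on the work surface. World frame = base frame: x ahead of the robot, y to its left, z up, the work surface at z = 0. Lengths are in m, angles in rad, forces in N, time in s.
With the tool pointing down it reaches from about 0.35 to 0.9 m from the base axis. Payload 7.2 kg.
Tool frame: the origin (TCP) lies midway between the tips of the shut fingers; the grasp point (between the pads) lies 19 mm behind it; z points along the fingers, y is the line along which they close (so a half turn about z gives the same grasp; the last joint's range is limited). The gripper opens to 85 mm and grips with 20 to 120 N. Pads are 22 mm wide; open, the fingers measure 114 mm over their backs; the gripper's body (76 mm by 85 mm) begins 54 mm behind the grasp point. The pads swing forward as they close: fully open they stand 13 mm farther back than shut.
Start: joints at [1.247, 0.411, -0.013, 1.596, 0.006, 1.134, -0.082], TCP at [0.158, -0.605, 0.231] pointing down, gripper open.
Joint ranges: [-2.95, 2.95], [-0.29, 1.99], [-1.47, 1.44], [0.14, 2.54], [-1.03, 4.17], [0.13, 1.85], [-2.86, 2.86]. Speed limits (rad/s): [2.39, 2.39, 3.01, 3.01, 3.14, 3.14, 3.14].

### API

Orientations are given as a rotation vector (axis times angle).
In Python, from workcell import r gives the robot as it stands.
- The arm moves only by the shell command python3 -m creep 'ROWS' [FORCE]. ROWS is a JSON object of lists of equal length, an entry for each row: "translation": the shift along the world's x, y, z as a fraction of full scale, a list of three; "dr": the turn, a rotation vector about the world's x, y, z as a fraction of full scale, a list of three; "grip": the closure, from 0 (fully open) to 1 (shut). In form: {"translation": [[x, y, z], ...], "dr": [[rx, ry, rz], ...], "grip": [grip, ...]}. A call has exactly 8 rows; each row is the pose to reach, as a shift and turn from the pose commanded when the call began; what a row does not reach only later rows make up. Full scale, the value 1, is 200 mm for a shift and 120 degrees for a turn. A row lasts 1/12 s, in which the tool goes at most 41.7 mm and 7.16 degrees, less where a joint would pass 70% of its speed; a pose out of reach is approached as far as the arm can. A call with a number of a shift or a turn outside -1 to 1 is refused whole. A call with a gripper value outside its range is refused whole. The fingers move at their own pace and stop on an object; FORCE is the grip in N (left out, the last holds). Time passes only in rows, so rows that repeat a pose let the fingers close, or fill a call up. It gives the time, the measured TCP pose, the force, the opening and the grip force at its end, in the units of the state.
- r.observe(): the state, without advancing time (a new reading comes with each control period).
- r.snapshot(name): name is "scene" or "top" or "wrist"; returns a dict with "frame" (400x640x3 uint8, blue, green, red), "fx", "fy", "cx", "cy" (pixels), "rvec" (rotation vector, rad) and "tvec" (3), from world to camera coordinates, as OpenCV has them; the wrist camera has in their place "tool_from_camera" (4x4, takes a point from camera to tool coordinates, whose origin is the TCP and whose axes are the flange's). Camera axes: x right, y down, z forward; pixel columns grow to the right and rows downward; lengths in m; the calibration is good to about 2 mm. The wrist camera is an equidistant fisheye: a pixel r from the principal point sees the ray r / f radians off the axis. A picture is of the moment at which its call begins: read the wrist's pose just before it. There is no depth.
- r.close_job(): hands the job in; it is judged then, once.
Trained networks look in the newest picture that a camera, given by its name, has taken for a name from the list of things; names that differ only in an ending like _2 or _b are one class to them, and where a whole thing is asked for, a point or a joint stands for the part that bears it (a point fixed in the world has none). Each returns a list of dicts, best first, with "conf" (0 to 1); they miss things now and then, are a little off and sometimes report something else, mostly with a low value. They report only what shows in the picture. A call takes as long as a camera call. They do not tell look-alikes from the thing itself.
- r.boxes_of(camera, label): "rect" ([centre column, centre row, width, height] in pixels, round what is visible of it).
The state is a dict: "t": time; "qpos": joint angles; "qd": joint speeds; "joint_efforts": joint torques, N m; "tcp_pos": TCP position; "tool_rot": TCP orientation; "wrist_force": force on the tool from outside, world axes, zero at the start; "wrist_torque": the same for the moment, N m; "opening": opening from 0.0 (shut) to 1.0 (fully open); "finger_force": force on a finger pad.
Only numpy, scipy, OpenCV 4.12 (cv2) and the standard library are available. Lean on these libraries where they do the work, as an engineer would, in place of code of your own. Each camera call takes 0.05 s, during which the arm holds its last target. There are 200 camera calls.

### The job

The low stone-topped stool carrying the peacock and the jar has a front leg, the one on the robot's left, that is too short and hangs in the air. Push the tapered wooden wedge, lying flat and thin end first, in under that leg's foot until it jams tight, but do not heave the stool up off its other legs or shove it along, then let go of it. Leave the plain wooden batten, the clay lamps and what stands on the stool where they are.

Things in the scene. Friction and masses are not known exactly. Their poses are not given: they have to be found in the camera images.
- wedge: Loose wooden wedge, 160 mm long, 40 mm wide, about 110 g, lying flat. Origin: centre of its underside; x runs along it to the THIN end (tip at x = +80 mm), z up. From x = -80 to -45 mm a level grip block 29 mm high; from there the top slopes evenly down to 4 mm high at the tip (1 in 5). Grip it across its width at the block (x = -62 mm).
- wedge_mid (a point): The point of the same wedge half-way along it, 14.5 mm above its underside; axes as the wedge's. Friction on wood and marble is about 0.5 to 0.7: pushed level, the wedge resists with 1.2 to 1.6 times the upward force that it makes under the foot, and stays put when let go.
- batten_mid (a point): Centre of a loose plain wooden batten (a bystander), same length, width and height as the wedge, 160 x 40 x 29 mm, but not tapered; x along its length.
- stool: Loose, heavy (5 kg) low stool. Grey stone top 240 mm (x) by 340 mm (y), top face 68 mm and underside 46 mm above the platform. Four square legs, 36 mm wide, centred at x = +-100, y = +-150 mm, sides along the axes. Origin on the platform under its centre, z up; its front (-x) faces the robot. The leg at x = -100, y = +150 mm (front, robot's left) is short.
- short_leg (a point): Point on the stool's top face straight above the centre of the short leg (36 mm square); axes as the stool's. The leg's flat foot hangs above the platform by a gap of 10 to 20 mm, different each time and not reported; the space in front (-x) of it is free. It takes very roughly 8 to 12 N upward at that foot to rock the stool off its other legs.
- peacock: Loose brass-finished ceramic peacock, 165 mm tall, 68 mm base, 1.1 kg, standing on the back right part of the stool; origin under its base. Bystander.
- jar: Loose glass jar with a screw-top lid, 80 mm across, 125 mm tall, 0.9 kg, standing on the back of the stool; origin under its base. Bystander.
- diya0: Loose unglazed clay lamp bowl (diya), 82 mm across, 28 mm tall, on the platform; origin under its centre. Bystander. (A fixed thali with four more, 30 mm high, lies far left; a fixed tilt-out bin 292 mm tall stands far right.)
- diya1: Loose unglazed clay lamp bowl (diya), 82 mm across, 28 mm tall, on the platform; origin under its centre. Bystander. (A fixed thali with four more, 30 mm high, lies far left; a fixed tilt-out bin 292 mm tall stands far right.)
- diya2: Loose unglazed clay lamp bowl (diya), 82 mm across, 28 mm tall, on the platform; origin under its centre. Bystander. (A fixed thali with four more, 30 mm high, lies far left; a fixed tilt-out bin 292 mm tall stands far right.)
There are look-alikes about, which are no part of the job. What is shaped like the wedge but green or white is not meant.

How it is judged:
By the outcome, as a careful person would: the job done as asked, in the order asked, and still so for the second after the job is handed in, with the robot touching nothing.
It also fails if it takes over 50 s, if anything falls off the work surface, if the arm or the gripper's body presses on something with over 40 N, if the wrist force passes 120 N, or if a joint passes its speed limit or range.

## Working session

There is one attempt and no reset: what is moved stays moved. The work goes in short steps, Python scripts to look and compute and a shell command to move; the robot and the scene stay as the last step left them, time stands still between calls to the robot, and variables do not carry over. Pictures are saved under pics/ and viewed, at most 10 in all, crops included, and the job is handed in when it is done.

```bash
ls; mkdir -p pics; cat > h.py <<'E'
import numpy as np, cv2
from workcell import r
def ray(s,u,v):
    R=cv2.Rodrigues(np.array(s["rvec"],float))[0];t=np.array(s["tvec"],float).ravel()
    d=R.T@np.array([(u-s["cx"])/s["fx"],(v-s["cy"])/s["fy"],1.]);return -R.T@t,d
def atz(s,u,v,z):
    o,d=ray(s,u,v);return o+d*(z-o[2])/d[2]
def proj(s,p):
    K=np.array([[s["fx"],0,s["cx"]],[0,s["fy"],s["cy"]],[0,0,1.]])
    return cv2.projectPoints(np.array(p,float).reshape(-1,1,3),np.array(s["rvec"],float),np.array(s["tvec"],float),K,None)[0].reshape(-1,2)
E
python3 - <<'E'
from h import *
import pickle
print(r.observe())
for c in("top","scene"):
    s=r.snapshot(c);cv2.imwrite(f"pics/{c}0.png",s["frame"]);pickle.dump(s,open(c+"0.pkl","wb"))
    print(c,ray(s,s["cx"],s["cy"]))
    for l in("wedge","wedge_mid","batten_mid","stool","short_leg","diya0","peacock","jar"):
        for b in r.boxes_of(c,l)[:5]:
            print(c,l,np.round(b["rect"],1),round(b["conf"],2),atz(s,*b["rect"][:2],0.015).round(3))
E
```

```text
pics
{'t': 0.0, 'qpos': array([ 1.2467781 ,  0.4119158 , -0.01273064,  1.5970431 ,  0.00562389,
        1.13429442, -0.08225828]), 'qd': array([-0.00048547, -0.00081345,  0.00030251,  0.00042246, -0.00157768,
        0.00029279, -0.00045215]), 'joint_efforts': array([ 5.92670185e-04, -6.00624204e+01,  6.82528876e-01, -2.99408466e+01,
        1.37115878e-02,  1.05044254e-02, -4.16680621e-05]), 'tcp_pos': array([ 0.15798621, -0.60419178,  0.23044345]), 'tool_rot': array([-3.11435256e+00, -4.00530608e-01,  5.25911849e-04]), 'wrist_force': array([ 0.67399714, -0.59998212, -0.51410004]), 'wrist_torque': array([0.00277237, 0.01487015, 0.03003491]), 'finger_force': 0.0, 'opening': 1.0007051366659938}
top (array([ 0.37257533, -0.058306  ,  1.04892533]), array([ 0.12048246,  0.01913215, -0.99253108]))
top wedge [424.2 221.5  27.6  63.2] 0.96 [ 0.43  -0.323  0.015]
top wedge [482.4 271.6  68.4  27.2] 0.96 [ 0.295 -0.467  0.015]
top wedge [369.8 247.4  26.8  64.5] 0.94 [ 0.365 -0.176  0.015]
top wedge [418.  321.1  41.7  62.9] 0.9 [ 0.173 -0.292  0.015]
top wedge [219.7 121.1  32.5  28.6] 0.65 
[... 1270 characters left out ...]
217.9  63.1  44.5] 0.88 [0.523 0.266 0.015]
scene stool [305.7 283.2 175.8 120.6] 0.82 [ 0.674 -0.127  0.015]
scene stool [510.2 265.6  40.8  30. ] 0.32 [0.693 0.346 0.015]
scene short_leg [304.4 283.5 176.1 119.2] 0.65 [ 0.675 -0.13   0.015]
scene short_leg [251.  244.3  65.8  71.8] 0.31 [ 0.54  -0.249  0.015]
scene diya0 [169.2 248.7  35.1  26.7] 0.95 [ 0.525 -0.449  0.015]
scene diya0 [508.6 266.6  38.3  29.4] 0.87 [0.695 0.341 0.015]
scene diya0 [462.2 279.   38.9  33.3] 0.59 [0.713 0.222 0.015]
scene peacock [251.1 244.7  67.5  73.6] 0.55 [ 0.542 -0.249  0.015]
scene jar [286.8 277.   42.1  73.3] 0.63 [ 0.651 -0.168  0.015]
scene jar [303.4 283.9 173.7 121.7] 0.24 [ 0.675 -0.132  0.015]
```

View pics/top0.png

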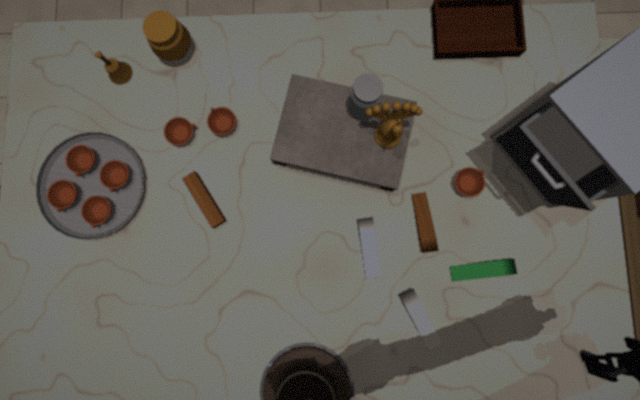

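```bash
python3 - <<'E'
import cv2
a=cv2.imread("pics/top0.png")[170:370,330:530]
cv2.imwrite("pics/crop0.png",cv2.resize(a,None,fx=3,fy=3,interpolation=cv2.INTER_CUBIC))
E
```

```text
(no output)
```

View pics/crop0.png

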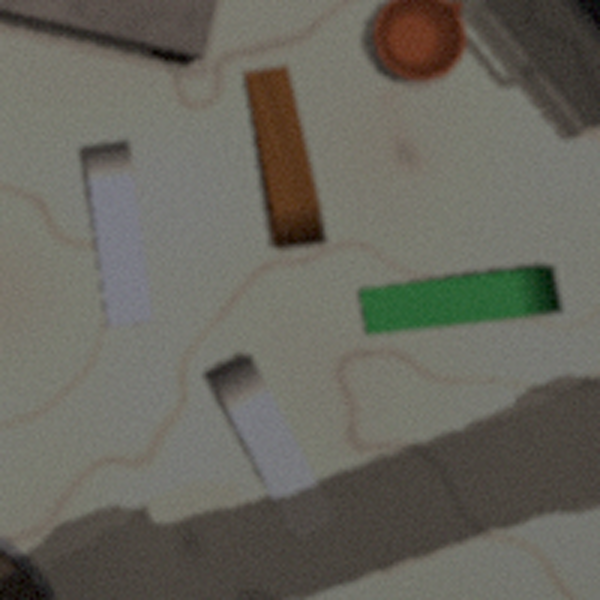

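The top view shows the brown candidates at (424,221) and (203,199), white wedges at (369,247) and (418,320), a green one at (483,270), and the stool at (341,132). The stool's short leg is near the bottom-left corner, about (276,162). I take the brown one at (424,221) as the wedge. Next I'll check its taper and thin end in the scene view.

```bash
python3 - <<'E'
import cv2,numpy as np
a=cv2.imread("pics/scene0.png")
f=lambda c,x,y:cv2.resize(c,(x,y),interpolation=cv2.INTER_CUBIC)
A=f(a[180:255,185:260],400,400);B=f(a[180:255,410:485],400,400)
b=f(a[200:360,200:420],0 or 412,300)
cv2.imwrite("pics/crop1.png",np.hstack([A,B]))
t=cv2.imread("pics/top0.png")[60:260,170:430]
cv2.imwrite("pics/crop2.png",f(t,780,600))
E
```

```text
(no output)
```

View pics/crop1.png

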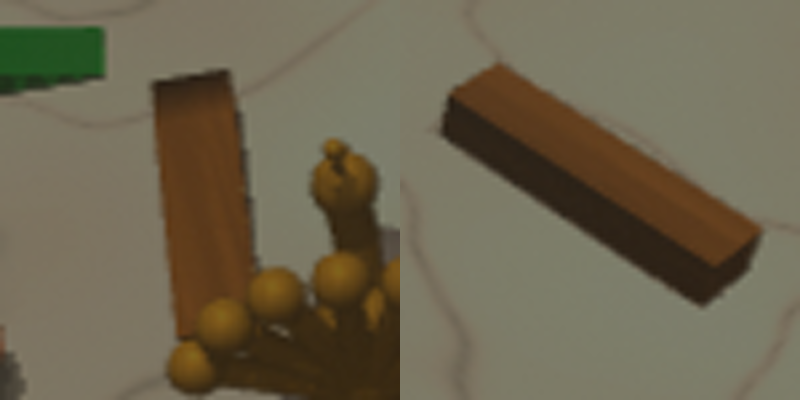

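View pics/crop2.png

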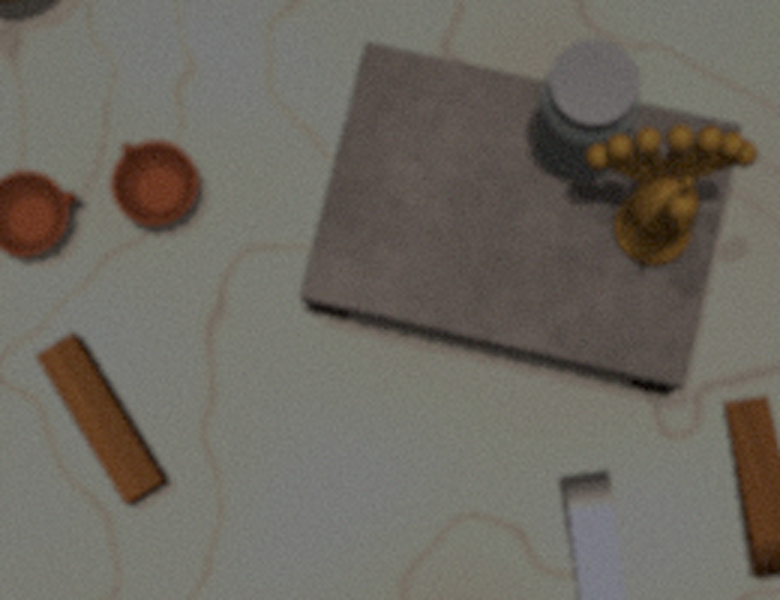

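The left crop (wedge, scene pixel (222,217)) shows a sloping top with its thick, dark end towards the robot and its thin end away from it. The right crop is the batten, a full-height bar. In the top picture the stool's corners are about: front-left (271,159), front-right (398,189), back-left (292,75).

```bash
cat >> h.py <<'E'
from scipy.optimize import least_squares, minimize
def world(p,x,y,a,z=0):
    c,s=np.cos(a),np.sin(a);p=np.atleast_2d(p).astype(float)
    return np.c_[x+c*p[:,0]-s*p[:,1],y+s*p[:,0]+c*p[:,1],p[:,2]+z]
W=np.array([(x,y,z) for y in(-.02,.02) for x,z in((-.08,0),(.08,0),(.08,.004),(-.045,.029),(-.08,.029))])
def fitwedge(s,x0,win,verts=W):
    hsv=cv2.cvtColor(cv2.GaussianBlur(s["frame"],(3,3),0),cv2.COLOR_BGR2HSV)
    m=((hsv[...,0]<20)&(hsv[...,1]>100)).astype(np.uint8)
    u0,v0,u1,v1=win;k=np.zeros_like(m);k[v0:v1,u0:u1]=m[v0:v1,u0:u1]
    n,l,st,_=cv2.connectedComponentsWithStats(k);i=1+np.argmax(st[1:,4]);k=(l==i).astype(np.uint8)
    f=8;kb=cv2.resize(k[v0:v1,u0:u1].astype(np.float32),None,fx=f,fy=f,interpolation=cv2.INTER_LINEAR)>.5
    def cost(p):
        q=((proj(s,world(verts,*p))+.5-[u0,v0])*f).astype(np.float32)
        c=np.zeros(kb.shape,np.uint8);cv2.fillConvexPoly(c,cv2.convexHull(q).astype(np.int32),1)
        return 1-(kb&(c>0)).sum()/(kb|(c>0)).sum()
    sim=np.array([x0]+[np.add(x0,d) for d in((.01,0,0),(0,.01,0),(0,0,.1))])
    o=minimize(cost,x0,method="Nelder-Mead",options=dict(initial_simplex=sim,xatol=1e-4,fatol=1e-4));return o.x,o.fun,k.sum()
E
python3 - <<'E'
from h import *
import pickle
s=pickle.load(open("top0.pkl","rb"))
for a in(.1,.1+np.pi):print("wedge",fitwedge(s,[.43,-.323,a],(402,180,446,262)))
P=np.array([(-.12,.17,.068),(-.12,-.17,.068),(.12,.17,.068)])
px=np.array([(303/3+170,298/3+60),(683/3+170,387/3+60),(366/3+170,44/3+60)])
o=least_squares(lambda p:(proj(s,world(P,*p))-px).ravel(),[.68,-.11,-.2]);print("stool",o.x,o.fun.round(1))
x,y,a=o.x;print("short leg",world([(-.1,.15,0),(-.118,.15,0),(-.118-.162,.15,0)],x,y,a))
E
```

```text
wedge (array([ 0.43352794, -0.32236679,  0.10039051]), np.float64(0.13307418105832458), np.uint64(883))
wedge (array([ 0.42888694, -0.32299346,  3.3074767 ]), np.float64(0.14818192873647085), np.uint64(883))
stool [ 0.67011871 -0.11499624 -0.25682655] [-1.   0.4  0.9  0.3  0.  -0.8]
short leg [[0.61150048 0.05548515 0.        ]
 [0.59409087 0.06005737 0.        ]
 [0.43740431 0.1012074  0.        ]]
```

```bash
python3 -m creep '{"translation":[[0.12,0.17,0],[0.24,0.34,0],[0.36,0.5,0],[0.5,0.66,0],[0.6,0.8,0],[0.6,0.85,0],[0.6,0.9,0],[0.6,0.9,0]],"dr":[[0,0,0],[0,0,-0.03],[0,0,-0.06],[0,0,-0.06],[0,0,-0.06],[0,0,-0.06],[0,0,-0.06],[0,0,-0.06]],"grip":[0,0,0,0,0,0,0,0]}'
python3 - <<'E'
from h import *
import pickle
s=pickle.load(open("top0.pkl","rb"))
A=atz(s,419,193.3,.004);B=atz(s,429.3,251.3,.015);print(A,B,np.arctan2(*(A-B)[1::-1]),np.linalg.norm((A-B)[:2]))
o=r.observe();w=r.snapshot("wrist");w["o"]=o;pickle.dump(w,open("w1.pkl","wb"));cv2.imwrite("pics/w1.png",w["frame"])
print(o["tcp_pos"],o["tool_rot"],w["fx"],w["cx"],w["cy"],w["tool_from_camera"],r.boxes_of("wrist","wedge"))
E
```

```text
t: 1.57
tcp_pos: [0.278, -0.4233, 0.2315]
tool_rot: [-3.135, -0.206, 0.0]
wrist_force: [-0.6, -0.3, -0.4]
opening: 1.001
finger_force: 0.0
[ 0.50743952 -0.31603136  0.004     ] [ 0.35104916 -0.33185117  0.015     ] 0.10081298776550245 0.15718846161074243
[ 0.27800148 -0.42331653  0.23149261] [-3.13457526e+00 -2.06465508e-01  3.19435444e-04] 309.70691628693146 321.9093939678494 197.5319235213013 [[-3.22877398e-04 -9.63524779e-01 -2.67618939e-01  6.81376090e-02]
 [ 9.99999072e-01 -6.65245276e-04  1.18864237e-03 -6.13661630e-04]
 [-1.32331861e-03 -2.67618307e-01  9.63524100e-01 -1.42154037e-01]
 [ 0.00000000e+00  0.00000000e+00  0.00000000e+00  1.00000000e+00]] [{'rect': [220.1, 227.6, 81.5, 112.3], 'conf': 0.98}, {'rect': [253.8, 53.3, 43.9, 101.6], 'conf': 0.76}, {'rect': [139.8, 82.1, 31.7, 126.0], 'conf': 0.71}, {'rect': [364.1, 162.1, 142.9, 38.3], 'conf': 0.7}]
```

View pics/w1.png

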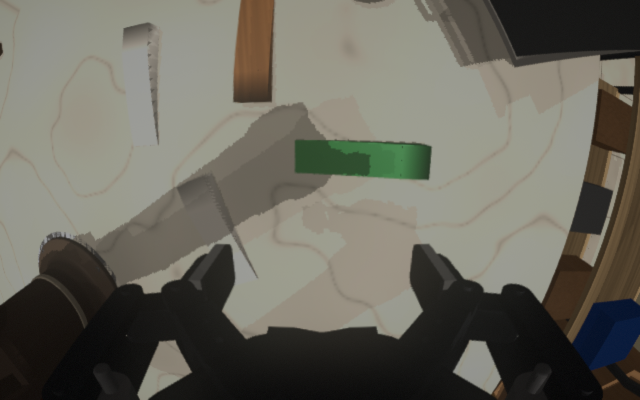

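The brown wedge is at (253,55), with its block end nearest at (253,100). Moving over it and refining the pose with the wrist camera.

```bash
python3 -m creep '{"translation":[[0.12,0.12,0],[0.24,0.24,0],[0.34,0.34,0],[0.4,0.4,0],[0.42,0.44,0],[0.42,0.47,0],[0.42,0.475,0],[0.42,0.475,0]],"dr":[[0,0,0],[0,0,-0.015],[0,0,-0.015],[0,0,-0.015],[0,0,-0.015],[0,0,-0.015],[0,0,-0.015],[0,0,-0.015]],"grip":[0,0,0,0,0,0,0,0]}'
cat >> h.py <<'E'
_proj=proj
def proj(s,p):
    if "tool_from_camera" not in s: return _proj(s,p)
    T=np.eye(4);T[:3,:3]=cv2.Rodrigues(np.array(s["o"]["tool_rot"]))[0];T[:3,3]=s["o"]["tcp_pos"]
    M=np.linalg.inv(T@np.array(s["tool_from_camera"]));q=np.array(p,float).reshape(-1,3)@M[:3,:3].T+M[:3,3]
    h=np.hypot(q[:,0],q[:,1]);t=np.arctan2(h,q[:,2])/np.maximum(h,1e-9)
    return np.c_[s["cx"]+s["fx"]*t*q[:,0],s["cy"]+s["fy"]*t*q[:,1]]
E
python3 - <<'E'
from h import *
import pickle
o=r.observe();w=r.snapshot("wrist");w["o"]=o;pickle.dump(w,open("w2.pkl","wb"))
print(o["tcp_pos"],o["tool_rot"])
q=proj(w,world(W,.4335,-.3224,.1));a,b=q.min(0).astype(int)-15,q.max(0).astype(int)+15;print(q.round())
a=np.maximum(a,0);win=(*a,min(b[0],640),min(b[1],400));print(win)
x,f,n=fitwedge(w,[.4335,-.3224,.1],win);print(x,f,n,"grip",world([(-.062,0,0)],*x))
im=w["frame"].copy();h=cv2.convexHull(proj(w,world(W,*x)).astype(np.float32)).astype(int)
cv2.polylines(im,[h.reshape(-1,1,2)],True,(0,255,0),1);cv2.imwrite("pics/w2.png",im)
E
```

```text
t: 2.33
tcp_pos: [0.3609, -0.3308, 0.2312]
tool_rot: [3.138, 0.152, -0.001]
wrist_force: [0.1, -0.5, 0.7]
opening: 1.001
finger_force: 0.0
[ 0.36086731 -0.33076376  0.23122908] [ 3.13762662e+00  1.51780754e-01 -9.36964296e-04]
[[337. 175.]
 [337.  44.]
 [338.  44.]
 [339. 149.]
 [339. 180.]
 [305. 175.]
 [304.  44.]
 [304.  44.]
 [303. 149.]
 [304. 180.]]
(np.int64(288), np.int64(28), np.int64(353), np.int64(195))
[ 0.43512296 -0.3225788   0.11616086] 0.112605283151761 4252 grip [[ 0.37354078 -0.32976458  0.        ]]
```

View pics/w2.png

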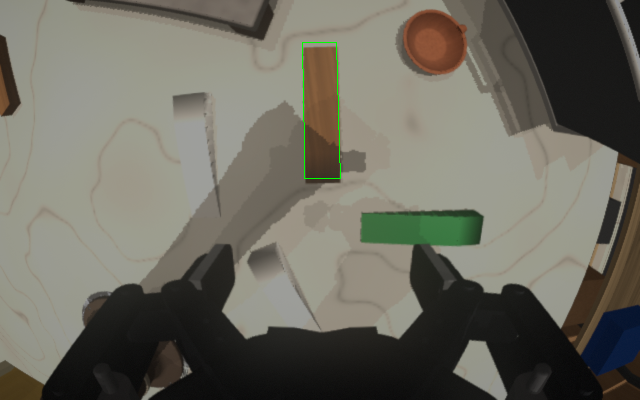

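The fit outlines the wedge at (322,113), about 3 mm too far from the robot at the block end (182 rather than 179). Its grip point is near (0.370, -0.329). Descending.

```bash
python3 -m creep '{"translation":[[0.02,0.01,-0.2],[0.04,0.01,-0.4],[0.045,0.01,-0.58],[0.045,0.01,-0.74],[0.045,0.01,-0.86],[0.045,0.01,-0.94],[0.045,0.01,-0.98],[0.045,0.01,-0.98]],"dr":[[0,0,0.004],[0,0,0.004],[0,0,0.004],[0,0,0.004],[0,0,0.004],[0,0,0.004],[0,0,0.004],[0,0,0.004]],"grip":[0,0,0,0,0,0,0,0]}' 30
python3 -m creep '{"translation":[[0,0,-0.05],[0,0,-0.1],[0,0,-0.135],[0,0,-0.14],[0,0,-0.14],[0,0,-0.14],[0,0,-0.14],[0,0,-0.14]],"dr":[[0,0,0],[0,0,0],[0,0,0],[0,0,0],[0,0,0],[0,0,0],[0,0,0],[0,0,0]],"grip":[0,0,0,0,0.5,0.7,0.8,0.8]}' 30
```

```text
t: 3.05
tcp_pos: [0.3696, -0.3279, 0.0338]
tool_rot: [-3.136, -0.166, 0.004]
wrist_force: [-0.2, 0.6, -0.4]
opening: 0.999
finger_force: 0.0
t: 3.72
tcp_pos: [0.3715, -0.328, 0.0078]
tool_rot: [3.136, 0.168, 0.001]
wrist_force: [-4.6, 3.2, 23.4]
opening: 0.462
finger_force: 30.3
```

```bash
python3 -m creep '{"translation":[[0,0,0.1],[0,0,0.25],[0,0.1,0.4],[0,0.28,0.5],[0,0.46,0.55],[0,0.64,0.55],[0,0.8,0.55],[0,0.9,0.55]],"dr":[[0,0,0],[0,0,0],[0,0,-0.03],[0,0,-0.07],[0,0,-0.11],[0,0,-0.14],[0,0,-0.16],[0,0,-0.17]],"grip":[0.8,0.8,0.8,0.8,0.8,0.8,0.8,0.8]}' 30
python3 -m creep '{"translation":[[0.03,0.18,0],[0.08,0.36,0],[0.13,0.54,0],[0.18,0.7,0],[0.2,0.85,0],[0.22,0.95,0],[0.22,1,0],[0.22,1,0]],"dr":[[0,0,0],[0,0,0],[0,0,0],[0,0,0],[0,0,0],[0,0,0],[0,0,0],[0,0,0]],"grip":[0.8,0.8,0.8,0.8,0.8,0.8,0.8,0.8]}' 30
python3 - <<'E'
from h import *
import pickle
o=r.observe();w=r.snapshot("wrist");w["o"]=o;pickle.dump(w,open("w3.pkl","wb"))
print(o["tcp_pos"],o["tool_rot"])
im=w["frame"].copy()
q=proj(w,world([(-.12,.17,.068),(-.12,-.17,.068),(.12,.17,.068),(-.118,.132,.02),(-.118,.168,.02)],.6701,-.115,-.2568));print(q.round())
for p in q: cv2.circle(im,tuple(int(round(v)) for v in p),3,(0,0,255),1)
cv2.imwrite("pics/w3.png",im)
s=r.snapshot("top");cv2.imwrite("pics/top3.png",s["frame"])
E
```

```text
t: 4.38
tcp_pos: [0.3708, -0.1447, 0.1179]
tool_rot: [-3.117, 0.39, -0.001]
wrist_force: [-0.3, 0.5, -1.0]
opening: 0.459
finger_force: 31.5
t: 5.05
tcp_pos: [0.4153, 0.055, 0.1176]
tool_rot: [-3.117, 0.383, -0.001]
wrist_force: [0.6, 0.2, -1.4]
opening: 0.461
finger_force: 31.5
[0.41525634 0.05496568 0.11757725] [-3.11708997e+00  3.83343331e-01 -9.32267359e-04]
[[ 219.  -30.]
 [ 621.   37.]
 [ 253. -210.]
 [ 284.  -12.]
 [ 239.   -9.]]
```

View pics/w3.png

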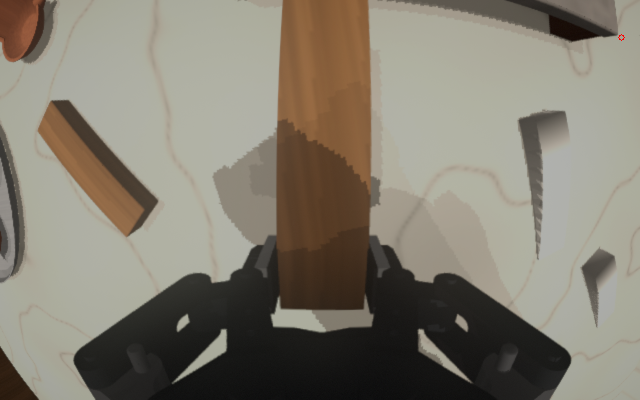

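The wedge sits square in the grip along (322,150), and the stool's right front corner is at (617,35) against a prediction of (621,37), so the stool fit holds. I'll set the wedge down about 20 mm ahead of the short leg and let go, so that it lies flat.

```bash
python3 -m creep '{"translation":[[0.05,0.1,0],[0.1,0.2,-0.05],[0.11,0.23,-0.2],[0.11,0.23,-0.35],[0.11,0.23,-0.45],[0.11,0.23,-0.51],[0.11,0.23,-0.53],[0.11,0.23,-0.535]],"dr":[[0,0,-0.006],[0,0,-0.006],[0,0,-0.006],[0,0,-0.006],[0,0,-0.006],[0,0,-0.006],[0,0,-0.006],[0,0,-0.006]],"grip":[0.8,0.8,0.8,0.8,0.8,0.8,0.8,0.8]}' 30
python3 -m creep '{"translation":[[0,0,0],[0,0,0],[0,0,0],[0,0,0],[0,0,0],[0,0,0],[0,0,0],[0,0,0]],"dr":[[0,0,0],[0,0,0],[0,0,0],[0,0,0],[0,0,0],[0,0,0],[0,0,0],[0,0,0]],"grip":[0.8,0.4,0.1,0.1,0.1,0.1,0.1,0.1]}' 30
python3 - <<'E'
from h import *
import pickle
o=r.observe();print(o["tcp_pos"],o["tool_rot"],-2*np.arctan2(o["tool_rot"][1],-o["tool_rot"][0]))
w=r.snapshot("wrist");cv2.imwrite("pics/w4.png",w["frame"])
s=r.snapshot("scene");s2=r.snapshot("top")
pickle.dump((s,s2),open("s4.pkl","wb"))
f=lambda c:cv2.resize(c,(400,400),interpolation=cv2.INTER_CUBIC)
cv2.imwrite("pics/c4.png",np.hstack([f(s2["frame"][110:230,220:340]),f(w["frame"][0:200,220:420])]))
E
```

```text
t: 5.82
tcp_pos: [0.4366, 0.0969, 0.0096]
tool_rot: [3.113, -0.412, -0.003]
wrist_force: [-0.5, -0.2, -0.7]
opening: 0.459
finger_force: 31.5
t: 6.48
tcp_pos: [0.4372, 0.0983, 0.0104]
tool_rot: [-3.115, 0.41, -0.0]
wrist_force: [1.0, -0.4, -0.3]
opening: 0.898
finger_force: 0.0
[0.43718975 0.09834654 0.01040514] [-3.11477176e+00  4.09557922e-01 -2.84337867e-04] -0.2614777661135428
```

View pics/c4.png

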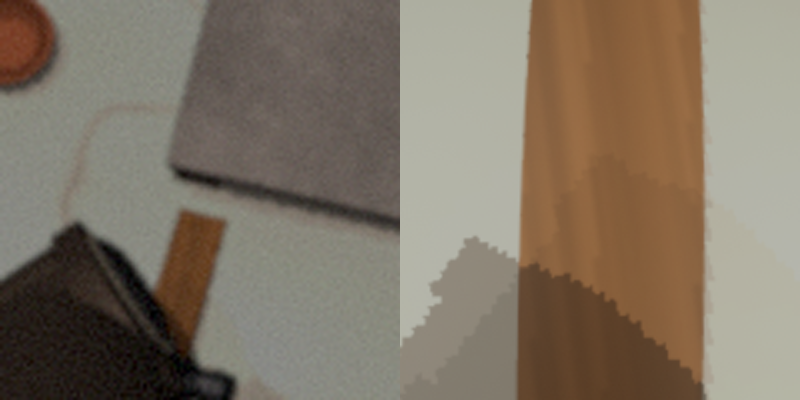

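The crop shows the wedge lying flat in front of the short-leg corner: tip corners at top pixels (275,173) and (288,176), stool corner at (271.6,159.5). Checking it in the stool frame.

```bash
python3 - <<'E'
from h import *
import pickle
s=pickle.load(open("s4.pkl","rb"))[1]
x,y,a=.6701,-.115,-.2568
def st(p):
    d=np.array(p[:2])-[x,y];return np.array([np.cos(a)*d[0]+np.sin(a)*d[1],-np.sin(a)*d[0]+np.cos(a)*d[1]])*1000
for u in((274.9,173),(287.8,176.3)):print("tip",st(atz(s,*u,.004)).round(1))
print("corner",st(atz(s,271.6,159.5,.068)).round(1))
# front edge of stone top: strongest gradient across predicted edge, subpixel
g=cv2.GaussianBlur(cv2.cvtColor(s["frame"],cv2.COLOR_BGR2GRAY).astype(np.float32),(0,0),.8)
def edge(fix,rng,ax):
    out=[]
    for t in rng:
        d=np.arange(-.012,.012,.0005);P=np.array([(fix+k,t,.068) if ax==0 else (t,fix+k,.068) for k in d])
        q=_proj(s,world(P,x,y,a)).astype(np.float32);v=cv2.remap(g,q[:,:1],q[:,1:],cv2.INTER_LINEAR).ravel()
        out.append(d[np.argmax(abs(np.gradient(v)))]*1000)
    return np.round(out,1)
print("front err",edge(-.12,np.linspace(-.15,.15,11),0));print("left err",edge(.17,np.linspace(-.1,.1,9),1))
print("tcp",st(r.observe()["tcp_pos"]))
E
```

```text
tip [-141.1  160.2]
tip [-142.   123.3]
corner [-118.4  166.2]Traceback (most recent call last):
  File "<stdin>", line 18, in <module>
  File "<stdin>", line 15, in edge
NameError: name '_proj' is not defined. Did you mean: 'proj'?
```

```bash
python3 - <<'E'
from h import *
import pickle
s=pickle.load(open("s4.pkl","rb"))[1]
x,y,a=.6701,-.115,-.2568
g=cv2.GaussianBlur(cv2.cvtColor(s["frame"],cv2.COLOR_BGR2GRAY).astype(np.float32),(0,0),.8)
def edge(fix,rng,ax):
    out=[]
    for t in rng:
        d=np.arange(-.012,.012,.0005);P=np.array([(fix+k,t,.068) if ax==0 else (t,fix+k,.068) for k in d])
        q=proj(s,world(P,x,y,a)).astype(np.float32);v=cv2.remap(g,q[:,:1].copy(),q[:,1:].copy(),cv2.INTER_LINEAR).ravel()
        out.append(d[np.argmax(abs(np.gradient(v)))]*1000)
    return np.round(out,1)
print("front err",edge(-.12,np.linspace(-.15,.15,11),0));print("left err",edge(.17,np.linspace(-.1,.1,9),1));print("right err",edge(-.17,np.linspace(-.1,.0,6),1))
d=r.observe()["tcp_pos"][:2]-[x,y];print("tcp",np.cos(a)*d[0]+np.sin(a)*d[1],-np.sin(a)*d[0]+np.cos(a)*d[1])
E
```

```text
front err [ -8.   -9.5  -9.5  -9.5 -10.   -9.   -8.   -9.5   2.5  -7.5  -8. ]
left err [3.  4.5 3.5 1.  2.5 2.  2.  1.5 2.5]
right err [1. 3. 1. 2. 2. 1.]
tcp -0.2795329614538339 0.1471646911816768
```

```bash
python3 -m creep '{"translation":[[0,0,0],[0,0,0],[0,0,0],[0,0,0],[0,0,0],[0,0,0],[0,0,0],[0,0,0]],"dr":[[0,0,0],[0,0,0],[0,0,0],[0,0,0],[0,0,0],[0,0,0],[0,0,0],[0,0,0]],"grip":[0.5,0.7,0.8,0.8,0.8,0.8,0.8,0.8]}' 30
```

```text
t: 7.3
tcp_pos: [0.4372, 0.0983, 0.0105]
tool_rot: [3.115, -0.41, 0.0]
wrist_force: [-1.4, 0.5, 5.7]
opening: 0.46
finger_force: 30.6
```

```bash
python3 -m creep '{"translation":[[0,0,0.0015],[0.01,0.01,0.0015],[0.02,0.02,0.0015],[0.04,0.015,0.0015],[0.06,0.01,0.0015],[0.08,0.005,0.0015],[0.08,0.005,0.0015],[0.08,0.005,0.0015]],"dr":[[0,0,0],[0,0,0],[0,0,0],[0,0,0],[0,0,0],[0,0,0],[0,0,0],[0,0,0]],"grip":[0.8,0.8,0.8,0.8,0.8,0.8,0.8,0.8]}' 30
```

```text
t: 7.97
tcp_pos: [0.4536, 0.0992, 0.0105]
tool_rot: [-3.115, 0.41, -0.0]
wrist_force: [0.1, 0.1, -0.7]
opening: 0.46
finger_force: 30.2
```

```bash
python3 -m creep '{"translation":[[0.02,-0.005,0],[0.04,-0.011,0],[0.06,-0.016,0],[0.08,-0.021,0],[0.1,-0.027,0],[0.116,-0.031,0],[0.116,-0.031,0],[0.116,-0.031,0]],"dr":[[0,0,0],[0,0,0],[0,0,0],[0,0,0],[0,0,0],[0,0,0],[0,0,0],[0,0,0]],"grip":[0.8,0.8,0.8,0.8,0.8,0.8,0.8,0.8]}' 30
python3 -m creep '{"translation":[[0.005,-0.0013,0],[0.01,-0.0026,0],[0.015,-0.004,0],[0.02,-0.0053,0],[0.02,-0.0053,0],[0.02,-0.0053,0],[0.02,-0.0053,0],[0.02,-0.0053,0]],"dr":[[0,0,0],[0,0,0],[0,0,0],[0,0,0],[0,0,0],[0,0,0],[0,0,0],[0,0,0]],"grip":[0.8,0.8,0.8,0.8,0.8,0.8,0.8,0.8]}' 30
```

```text
t: 8.63
tcp_pos: [0.4765, 0.093, 0.0105]
tool_rot: [-3.115, 0.41, 0.0]
wrist_force: [0.0, -0.1, -1.4]
opening: 0.461
finger_force: 30.1
t: 9.3
tcp_pos: [0.4803, 0.0921, 0.0106]
tool_rot: [3.115, -0.41, -0.0]
wrist_force: [-0.2, 0.3, -1.6]
opening: 0.461
finger_force: 30.1
```

```bash
python3 -m creep '{"translation":[[0.005,-0.0013,0],[0.01,-0.0026,0],[0.015,-0.004,0],[0.02,-0.0053,0],[0.02,-0.0053,0],[0.02,-0.0053,0],[0.02,-0.0053,0],[0.02,-0.0053,0]],"dr":[[0,0,0],[0,0,0],[0,0,0],[0,0,0],[0,0,0],[0,0,0],[0,0,0],[0,0,0]],"grip":[0.8,0.8,0.8,0.8,0.8,0.8,0.8,0.8]}' 30
```

```text
t: 9.97
tcp_pos: [0.4843, 0.091, 0.0106]
tool_rot: [3.115, -0.41, -0.0]
wrist_force: [0.4, -0.5, -0.8]
opening: 0.464
finger_force: 30.1
```

```bash
python3 -m creep '{"translation":[[0.005,-0.0013,0],[0.01,-0.0026,0],[0.015,-0.004,0],[0.015,-0.004,0],[0.015,-0.004,0],[0.015,-0.004,0],[0.015,-0.004,0],[0.015,-0.004,0]],"dr":[[0,0,0],[0,0,0],[0,0,0],[0,0,0],[0,0,0],[0,0,0],[0,0,0],[0,0,0]],"grip":[0.8,0.8,0.8,0.8,0.8,0.8,0.8,0.8]}' 30
```

```text
t: 10.63
tcp_pos: [0.4873, 0.0902, 0.0106]
tool_rot: [3.115, -0.41, -0.0]
wrist_force: [-0.2, -0.5, -0.9]
opening: 0.459
finger_force: 30.1
```

```bash
python3 -m creep '{"translation":[[0.004,-0.001,0],[0.008,-0.002,0],[0.012,-0.003,0],[0.015,-0.004,0],[0.015,-0.004,0],[0.015,-0.004,0],[0.015,-0.004,0],[0.015,-0.004,0]],"dr":[[0,0,0],[0,0,0],[0,0,0],[0,0,0],[0,0,0],[0,0,0],[0,0,0],[0,0,0]],"grip":[0.8,0.8,0.8,0.8,0.8,0.8,0.8,0.8]}' 30
```

```text
t: 11.3
tcp_pos: [0.4903, 0.0894, 0.0106]
tool_rot: [3.115, -0.41, 0.0]
wrist_force: [-0.8, 0.1, -1.4]
opening: 0.462
finger_force: 30.1
```

```bash
python3 -m creep '{"translation":[[0.004,-0.001,0],[0.008,-0.002,0],[0.012,-0.003,0],[0.015,-0.004,0],[0.015,-0.004,0],[0.015,-0.004,0],[0.015,-0.004,0],[0.015,-0.004,0]],"dr":[[0,0,0],[0,0,0],[0,0,0],[0,0,0],[0,0,0],[0,0,0],[0,0,0],[0,0,0]],"grip":[0.8,0.8,0.8,0.8,0.8,0.8,0.8,0.8]}' 30
```

```text
t: 11.97
tcp_pos: [0.4933, 0.0886, 0.0106]
tool_rot: [3.115, -0.41, -0.0]
wrist_force: [0.8, -0.4, -1.6]
opening: 0.463
finger_force: 30.1
```

```bash
python3 -m creep '{"translation":[[0.004,-0.001,0],[0.008,-0.002,0],[0.012,-0.003,0],[0.015,-0.004,0],[0.015,-0.004,0],[0.015,-0.004,0],[0.015,-0.004,0],[0.015,-0.004,0]],"dr":[[0,0,0],[0,0,0],[0,0,0],[0,0,0],[0,0,0],[0,0,0],[0,0,0],[0,0,0]],"grip":[0.8,0.8,0.8,0.8,0.8,0.8,0.8,0.8]}' 30
```

```text
t: 12.63
tcp_pos: [0.496, 0.0879, 0.0105]
tool_rot: [3.115, -0.409, -0.001]
wrist_force: [-2.2, 0.8, -0.9]
opening: 0.462
finger_force: 30.2
```

```bash
python3 -m creep '{"translation":[[0.003,-0.0008,0],[0.005,-0.0013,0],[0.005,-0.0013,0],[0.005,-0.0013,0],[0.005,-0.0013,0],[0.005,-0.0013,0],[0.005,-0.0013,0],[0.005,-0.0013,0]],"dr":[[0,0,0],[0,0,0],[0,0,0],[0,0,0],[0,0,0],[0,0,0],[0,0,0],[0,0,0]],"grip":[0.8,0.8,0.8,0.8,0.8,0.8,0.8,0.8]}' 30
```

```text
t: 13.3
tcp_pos: [0.4963, 0.0878, 0.0105]
tool_rot: [3.114, -0.409, -0.003]
wrist_force: [-5.5, 1.6, 3.0]
opening: 0.461
finger_force: 30.5
```

```bash
python3 -m creep '{"translation":[[0.002,-0.0005,0],[0.003,-0.0008,0],[0.003,-0.0008,0],[0.003,-0.0008,0],[0.003,-0.0008,0],[0.003,-0.0008,0],[0.003,-0.0008,0],[0.003,-0.0008,0]],"dr":[[0,0,0],[0,0,0],[0,0,0],[0,0,0],[0,0,0],[0,0,0],[0,0,0],[0,0,0]],"grip":[0.8,0.8,0.8,0.8,0.8,0.8,0.8,0.8]}' 30
python3 - <<'E'
from h import *
F=[]
for i in range(4):
    F.append(r.observe()["wrist_force"]);s=r.snapshot("scene")
print(np.mean(F,0),r.observe()["tcp_pos"])
E
```

```text
t: 13.97
tcp_pos: [0.4963, 0.0877, 0.0105]
tool_rot: [3.114, -0.409, -0.004]
wrist_force: [-7.2, 1.7, 5.0]
opening: 0.462
finger_force: 30.8
[-7.22402694  1.55869826  5.12287323] [0.49635858 0.08773284 0.01049288]
```

```bash
python3 -m creep '{"translation":[[0,0,0.001],[0,0,0.0015],[0.001,0,0.0015],[0.002,-0.0005,0.0015],[0.002,-0.0005,0.0015],[0.002,-0.0005,0.0015],[0.002,-0.0005,0.0015],[0.002,-0.0005,0.0015]],"dr":[[0,0,0],[0,0,0],[0,0,0],[0,0,0],[0,0,0],[0,0,0],[0,0,0],[0,0,0]],"grip":[0.8,0.8,0.8,0.8,0.8,0.8,0.8,0.8]}' 30
python3 - <<'E'
from h import *
F=[]
for i in range(4):
    F.append(r.observe()["wrist_force"]);s=r.snapshot("top")
print(np.mean(F,0),r.observe()["tcp_pos"])
E
```

```text
t: 14.83
tcp_pos: [0.4965, 0.0876, 0.0105]
tool_rot: [3.114, -0.408, -0.005]
wrist_force: [-7.0, 1.9, 2.3]
opening: 0.462
finger_force: 30.4
[-6.77169541  2.36701579  2.17863162] [0.49650385 0.08759048 0.01052692]
```

```bash
python3 -m creep '{"translation":[[0.002,-0.0005,0],[0.004,-0.001,0],[0.004,-0.001,0],[0.004,-0.001,0],[0.004,-0.001,0],[0.004,-0.001,0],[0.004,-0.001,0],[0.004,-0.001,0]],"dr":[[0,0,0],[0,0,0],[0,0,0],[0,0,0],[0,0,0],[0,0,0],[0,0,0],[0,0,0]],"grip":[0.8,0.8,0.8,0.8,0.8,0.8,0.8,0.8]}' 30
python3 - <<'E'
from h import *
F=[]
for i in range(4):
    F.append(r.observe()["wrist_force"]);s=r.snapshot("top")
print(np.mean(F,0),r.observe()["tcp_pos"])
E
```

```text
t: 15.7
tcp_pos: [0.4966, 0.0876, 0.0105]
tool_rot: [3.114, -0.408, -0.007]
wrist_force: [-8.8, 2.4, 3.1]
opening: 0.461
finger_force: 30.7
[-8.74458109  2.63706999  3.78056397] [0.4966202  0.08757792 0.01050642]
```

Push of about 9 N with the wedge stalled, which means roughly 4–5 N under the foot: tight, and below the 8–12 N that rocks the stool. Letting go and rising.

```bash
python3 -m creep '{"translation":[[0,0,0],[0,0,0],[0,0,0],[0,0,0],[0,0,0],[0,0,0],[0,0,0],[0,0,0]],"dr":[[0,0,0],[0,0,0],[0,0,0],[0,0,0],[0,0,0],[0,0,0],[0,0,0],[0,0,0]],"grip":[0.5,0.2,0.1,0,0,0,0,0]}' 30
python3 -m creep '{"translation":[[-0.01,0,0.02],[-0.015,0,0.08],[-0.02,0,0.18],[-0.02,0,0.3],[-0.05,0,0.45],[-0.1,0,0.6],[-0.15,0,0.7],[-0.15,0,0.7]],"dr":[[0,0,0],[0,0,0],[0,0,0],[0,0,0],[0,0,0],[0,0,0],[0,0,0],[0,0,0]],"grip":[0,0,0,0,0,0,0,0]}' 30
python3 - <<'E'
from h import *
o=r.observe();w=r.snapshot("wrist");w["o"]=o;s=r.snapshot("top")
t0=cv2.imread("pics/top0.png")
f=lambda c,x,y:cv2.resize(c,(x,y),interpolation=cv2.INTER_CUBIC)
cv2.imwrite("pics/end.png",np.hstack([f(w["frame"][:240,200:520],480,360),f(s["frame"][60:240,220:380],320,360)]))
d=cv2.absdiff(cv2.GaussianBlur(t0,(5,5),0),cv2.GaussianBlur(s["frame"],(5,5),0))[60:185,300:420].max(2);print("stool area change",d.mean(),(d>40).sum())
for c,l in(("top","wedge"),("top","batten_mid"),("top","peacock"),("top","jar"),("top","diya0"),("wrist","wedge")):
    for b in r.boxes_of(c,l)[:6]:print(c,l,np.round(b["rect"],1),round(b["conf"],2))
E
```

```text
t: 16.57
tcp_pos: [0.4992, 0.0871, 0.0109]
tool_rot: [-3.115, 0.41, -0.0]
wrist_force: [-0.1, 0.1, -0.5]
opening: 1.002
finger_force: 0.0
t: 17.23
tcp_pos: [0.4696, 0.0878, 0.1558]
tool_rot: [-3.113, 0.408, -0.01]
wrist_force: [0.5, -0.3, -0.1]
opening: 0.999
finger_force: 0.0
stool area change 16.699133333333332 0
top wedge [367.5 245.6  23.   59.5] 0.81
top wedge [482.6 270.9  65.2  23.9] 0.79
top wedge [420.1 320.9  43.6  61.1] 0.76
top wedge [278.4 181.4  24.2  36.7] 0.66
top peacock [395.7 124.1  57.2  48.2] 0.74
top jar [364.8  96.9  35.3  42.4] 0.89
top jar [220.9 118.7  33.8  30.3] 0.37
top diya0 [468.3 182.   31.   26. ] 0.97
top diya0 [176.9 131.5  28.1  27.6] 0.58
wrist wedge [548.5 210.4  37.2 122.8] 0.87
wrist wedge [315.1 114.3  51.9 145.2] 0.76
wrist wedge [596.8 291.6  30.2  65.6] 0.68
wrist wedge [636.6 220.4   6.7  22.9] 0.56
```

View pics/end.png

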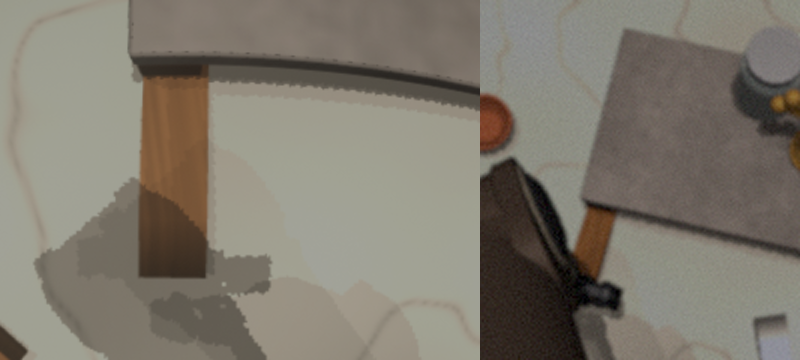

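The wedge is jammed squarely under the front-left leg (left panel, from (175,70) down to (172,275)). The stool and the bystanders look unmoved, and the gripper is clear.

```bash
python3 -c "from workcell import r;print(r.close_job())"
```

```text
the job is handed in; nothing more can be done
None
```

I pushed the wooden wedge thin end first under the stool's short front-left leg until it stalled at about 9 N, let go of it, and handed the job in at about 17 s; the stool and bystanders look unmoved in the last pictures, though the batten was not detected in that final check.

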